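# Lock the bayonet fill cap onto the pan warmer

## Robot

A 7-joint arm with a two-finger parallel gripper is mounted at the origin on the work surface. World frame = base frame: x ahead of the robot, y to its left, z up, the work surface at z = 0. Lengths are in m, angles in degrees, forces in N, time in s.
With the tool pointing down it reaches from about 0.35 to 0.9 m from the base axis. Payload 8.1 kg.
Tool frame: the origin (TCP) lies at the very end of the fingers, on their centre line; the grasp point (between the pads) lies 19 mm behind it; z points along the fingers, y is the line along which they close (so a half turn about z gives the same grasp; the last joint's range is limited). The gripper opens to 85 mm and grips with 20 to 120 N. Pads are 22 mm wide; open, the fingers measure 114 mm over their backs; the gripper's body (76 mm by 85 mm) begins 54 mm behind the grasp point. The pads swing forward as they close: fully open they stand 13 mm farther back than shut.
Start: joints at [67.918, 24.895, 1.432, 90.138, -0.665, 64.973, -4.303], TCP at [0.174, -0.6, 0.231] pointing down, gripper open.
Joint ranges: [-149.89, 149.89], [-25.12, 119.58], [-72.63, 75.52], [4.76, 147.25], [-75.54, 255.54], [6.69, 114.76], [-157.13, 157.13]. Speed limits (degrees/s): [127.2, 127.2, 172.46, 172.46, 180, 180, 180].

## Interface

Orientations are given as a 3x3 rotation matrix whose columns are the frame's x, y, z axes.
In Python, from cell import env gives the robot as it stands.
- The arm moves only by the tool drive_tool, never from a script. Its argument "motion" is a list of rows, each a list of 3 entries, a list of its own where there are three numbers: the gripper's target within -1 to 1 (shut at 1, half-way at 0, fully open at -1), then the shift along the tool's x, y, z in m, then the turn, a rotation vector about the tool's x, y, z in rad. A call has 1 to 10 rows; each row is the pose to reach, as a shift and turn from the pose commanded when the call began, along the tool's axes at that moment; what a row does not reach only later rows make up. A row lasts 1/12 s, in which the tool goes at most 41.7 mm and 7.16 degrees, less where a joint would pass 70% of its speed; a pose out of reach is approached as far as the arm can. A call with a gripper value outside its range is refused whole. The fingers move at their own pace and stop on an object; "squeeze" is the grip in N (left out, the last holds). Time passes only in rows, so rows that repeat a pose let the fingers close. It gives the time, the measured TCP pose, the force, the opening and the grip force at its end, in the units of the state.
- env.state(): the state, without advancing time (a new reading comes with each control period).
- env.read_camera(name): name is "scene" or "top"; returns (picture, depth): 384x512x3 uint8, red, green, blue; 384x512 float32, m along the optical axis (not along the pixel's ray), 0 where there is no reading.
- env.camera_info(name): a dict with "K" (3x3 intrinsics, pixels), "distortion" ([k1, k2, p1, p2, k3] as OpenCV has them; the pictures are not rectified), "rvec" (rotation vector, rad) and "tvec" (3), from world to camera coordinates, as OpenCV has them. Camera axes: x right, y down, z forward; pixel columns grow to the right and rows downward; lengths in m; the calibration is good to about 2 mm. A picture is of the moment at which its call begins. camera_info takes no time and is no camera call.
- env.hand_in(): hands the job in; it is judged then, once.
Trained networks look in the newest picture that a camera, given by its name, has taken for a name from the list of things; names that differ only in an ending like _2 or _b are one class to them, and where a whole thing is asked for, a point or a joint stands for the part that bears it (a point fixed in the world has none). Each returns a list of dicts, best first, with "p" (0 to 1); they miss things now and then, are a little off and sometimes report something else, mostly with a low value. They report only what shows in the picture. A call takes as long as a camera call. They do not tell look-alikes from the thing itself.
- env.recognise(name, camera): "bbox" ([left, top, right, bottom] in pixels, round what is visible of it).
The state is a dict: "time": time; "qpos": joint angles; "qvel": joint speeds; "joint_torque": joint torques, N m; "ee_pos": TCP position; "tool_rot": TCP orientation; "force": force on the tool from outside, world axes, zero at the start; "wrist_torque": the same for the moment, N m; "finger_gap": finger opening in m; "grip_force": force on a finger pad.
Only numpy, scipy, OpenCV 4.12 (cv2) and the standard library are available. Lean on these libraries where they do the work, as an engineer would, in place of code of your own. Each camera call takes 0.05 s, during which the arm holds its last target. There are 200 camera calls.

## Task

Take the red fill cap from the green chopping board and close the warmer's water-fill neck with it: feel its two lugs into the slots of the neck, push it in against the spring, turn it clockwise (seen from above) to the stop and let go, so that it stays locked. Work gently, never forcing the cap against the neck, and leave the other things where they are.

Things in the scene. Friction and masses are not known exactly. Their poses are not given: they have to be found in the camera images.
- cap: The fill cap, 150 g, 62 mm tall, standing upright on the board. Origin: centre of its underside; z up. Below: a grey plug of radius 20 mm, 20 mm long, its lowest 6 mm tapering to radius 16. Above it a red disc of radius 33 mm from 20 to 28 mm over the origin, with a yellow mark over each lug.
- cap_grip (a point): A point 50 mm above the cap's origin in its black upright grip bar. The bar lies along the cap's x axis, 52 mm long, 14 mm thick (y), from 27 to 62 mm above the origin. Axes as the cap's.
- cap_lugs (a point): A point on the cap's axis midway in the height of its two brass lugs. They stand out from the plug at +x and -x, reach to radius 26 mm, are 14 mm wide, and span 6 to 11 mm above the cap's origin. Either lug fits either slot.
- warmer: The fixed stainless pan warmer on the table, 320 (x) x 360 (y) x 110 mm, front to its -x. Origin: centre of its underside. A lidded pan stands up to 36 mm above its deck beside the neck.
- neck (a point): Centre of the mouth (top rim) of the round fill neck on the warmer, 144 mm above the table, 34 mm above the deck; axes parallel to the warmer's. Outer radius 34 mm. With the lugs lying on top of the flange in the mouth the cap's origin is 6 mm below this point and the tapered plug end is already in the bore. Over 60 N between cap and warmer is too much.
- flange (a point): On the neck's axis at the underside of its flange, 6 mm below the mouth. Bore radius 21.5 mm, two opposite slots 17 mm wide for the lugs, a yellow mark on the rim at each. The slotted ring is clamped with its slots anywhere from 0.15 to 1.0 rad anticlockwise (from above) of this x axis: seen or felt, but not in this pose. Lugs clear the underside when the cap's origin is 17 mm below the mouth.
- valve (a point): Top of the sprung plate in the neck, 10 mm below the mouth at rest: over the slots the cap drops 4 mm, then meets it (3.5 N, then 0.7 N more per mm). The disc meets the rim with the origin 20 mm below the mouth. Pushed in, the cap turns clockwise 1.0 rad from the slots until one lug meets a hard stop (anticlockwise is blocked). Let go, the spring holds the lugs up against the flange.
- interlock (a joint): Small orange interlock tab at the neck, seen outside the rim: 0 at rest, pushed by a lug over the last 0.2 rad of the cap's turn against a weak spring; about 0.2 rad when the cap is at the stop.
- board: Green chopping board, fixed, 200 x 240 x 12 mm, origin at the centre of its underside. The cap, gasket and spice jar stand on it.
- gasket: Bystander: flat black spare gasket ring, 60 mm across, 6 mm high, lying on the board.
- spice_jar: Bystander: jar 42 mm across, 75 mm tall, standing on the board.
- squeeze_bottle: Bystander: yellow squeeze bottle, 56 mm across, 170 mm tall.
- spoon: Bystander: spoon lying on the table.
- butter_box: Bystander: cardboard box, 70 x 160 x 65 mm.
There are look-alikes about, which are no part of the job. Leave any blue or pink look-alike of the cap alone.

How it is judged:
By the outcome, as a careful person would: the job done as asked, in the order asked, and still so for the second after the job is handed in, with the robot touching nothing.
It also fails if it takes over 64 s, if anything falls off the work surface, if the arm or the gripper's body presses on something with over 40 N, if the wrist force passes 120 N, or if a joint passes its speed limit or range.

## Working session

There is one attempt and no reset: what is moved stays moved. The work goes in short steps, Python scripts to look and compute and a tool call to move; the robot and the scene stay as the last step left them, time stands still between calls to the robot, and variables do not carry over. Pictures are saved under pics/ and viewed, at most 10 in all, crops included, and the job is handed in when it is done.

Besides the shell and the picture viewer there is one more tool, called after "Request:" in YAML: its name, and indented under it one key for each argument. drive_tool: Moves the arm, as the interface text tells. Its arguments: {"type":"object","properties":{"motion":{"type":"array","items":{"type":"array"}},"squeeze":{"type":"number"}},"required":["motion"]}

```bash
mkdir -p pics
cat > h.py <<'E'
import numpy as np, cv2
from cell import env
def cam(n):
    i=env.camera_info(n); R=cv2.Rodrigues(np.array(i['rvec'],float))[0]
    return np.array(i['K'],float),np.array(i['distortion'],float),R,np.array(i['tvec'],float).ravel()
def pix2world(n,uv,depth=None,z=None):
    K,D,R,t=cam(n); uv=np.asarray(uv,float).reshape(-1,2)
    r=cv2.undistortPoints(uv.reshape(-1,1,2),K,D).reshape(-1,2); r=np.c_[r,np.ones(len(r))]
    if z is not None:
        c=-R.T@t; d=r@R; return c+d*((z-c[2])/d[:,2])[:,None]
    return (r*np.asarray(depth).reshape(-1,1)-t)@R
def cloud(n,d):
    v,u=np.mgrid[:384,:512]; P=pix2world(n,np.c_[u.ravel(),v.ravel()],d.ravel()).reshape(384,512,3); P[d==0]=np.nan; return P
def proj(n,X):
    K,D,R,t=cam(n); return cv2.projectPoints(np.asarray(X,float).reshape(-1,1,3),cv2.Rodrigues(R)[0],t,K,D)[0].reshape(-1,2)
E
python3 - <<'E'
from h import *
for n in('scene','top'):
    p,d=env.read_camera(n); np.savez(f'{n}.npz',p=p,d=d)
    cv2.imwrite(f'pics/{n}0.png',cv2.resize(p[:,:,::-1],(800,600),interpolation=cv2.INTER_CUBIC))
    K,D,R,t=cam(n); print(n,-R.T@t,K[0,0])
    for k in('cap','warmer','board','neck','interlock'):
        try: print(k,[(np.round(o['bbox']),round(o['p'],2)) for o in env.recognise(k,n)])
        except Exception as e: print(k,e)
s=env.state();print(s)
E
```

```text
scene [1.05050889 0.31047541 1.10123676] 362.91630129370407
cap [(array([192., 184., 212., 200.]), 0.78), (array([205., 126., 218., 142.]), 0.68), (array([238., 141., 257., 162.]), 0.48)]
warmer [(array([216., 192., 375., 348.]), 0.68)]
board [(array([162., 158., 248., 225.]), 0.62)]
neck [(array([220., 190., 377., 345.]), 0.81)]
interlock []
top [0.46227206 0.01268259 1.15478168] 383.9985164578019
cap [(array([354., 234., 375., 257.]), 0.98), (array([314., 155., 336., 179.]), 0.97), (array([302., 234., 321., 256.]), 0.59)]
warmer [(array([103.,  68., 251., 195.]), 0.75)]
board [(array([283., 141., 372., 217.]), 0.97), (array([397., 194., 440., 210.]), 0.15)]
neck []
interlock [(array([316., 156., 335., 179.]), 0.6)]
{'time': 0.6, 'qpos': array([67.91897714, 24.89462892,  1.43149926, 90.13864179, -0.66395942,
       64.97578222, -4.30284541]), 'qvel': array([ 0.01685246,  0.04744487,  0.03018438,  0.03893816, -0.07691758,
        0.05479772,  0.01900602]), 'joint_torque': array([ 1.34311513e-04, -6.69954300e+01,  1.02375079e+00, -3.16445053e+01,
        1.54191413e-02,  2.46401629e-03,  1.51121628e-05]), 'ee_pos': array([ 0.1743699 , -0.6001722 ,  0.23132063]), 'tool_rot': array([[ 9.60299692e-01,  2.78970429e-01, -1.94713407e-05],
       [ 2.78970430e-01, -9.60299692e-01,  6.61148213e-06],
       [-1.68539145e-05, -1.17809325e-05, -1.00000000e+00]]), 'force': array([-0.26216381, -0.45344166, -0.0244272 ]), 'wrist_torque': array([-0.01754397,  0.01275346,  0.04755188]), 'grip_force': 0.0, 'finger_gap': 0.0851030953711749}
```

View pics/scene0.png

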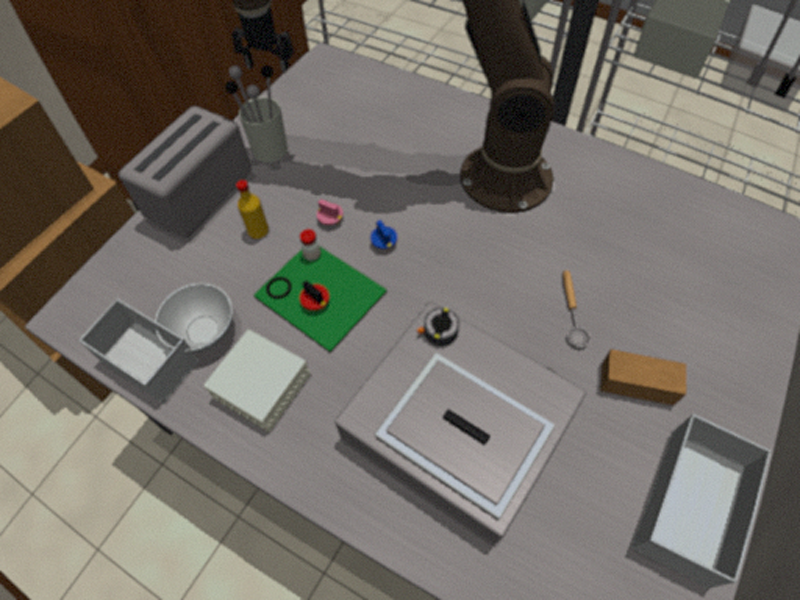

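View pics/top0.png

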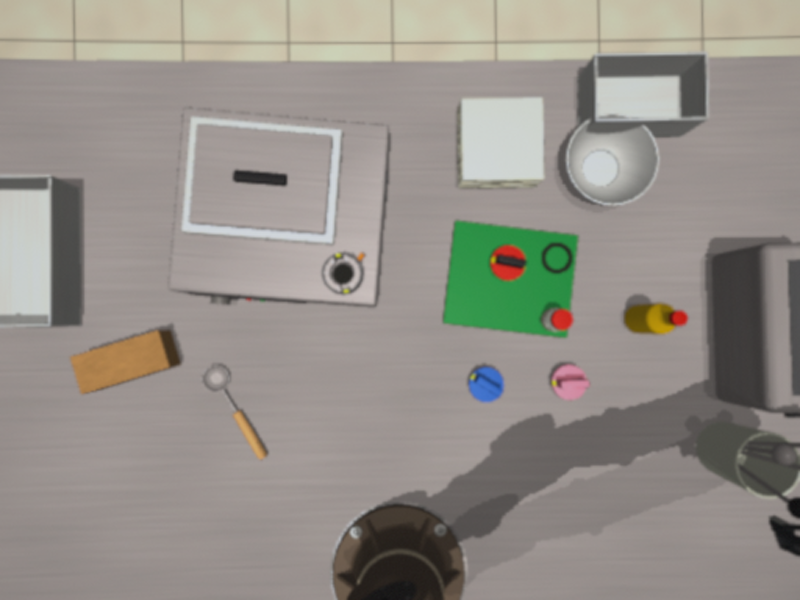

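The pictures show the red cap at (508,262) in the upscaled top view, its bar roughly along the image's horizontal. The neck is at (343,272), with rim marks near (338,256) and (347,290) and the orange tab at (361,257). I'll measure these precisely next.

Run:
```python
from h import *
from scipy.optimize import least_squares
def ell(m):
    return m
for n in('top','scene'):
    f=np.load(n+'.npz');p,d=f['p'],f['d'];P=cloud(n,d);hsv=cv2.cvtColor(p,cv2.COLOR_RGB2HSV)
    H,S,V=[hsv[...,i].astype(int) for i in range(3)]
    box={'top':((300,150,345,190),(200,155,242,192)),'scene':((185,175,218,205),(262,190,300,225))}[n]
    def msk(b):
        m=np.zeros(d.shape,bool); m[b[1]:b[3],b[0]:b[2]]=1; return m
    C,N=map(msk,box)
    # cap
    red=C&((H<8)|(H>172))&(S>150)&(V>90); yel=(H>18)&(H<34)&(S>110)&(V>110)
    blk=C&(V<70)&(S<150)
    cont=max(cv2.findContours(((red|blk|(C&yel))&~((H>40)&(H<80))).astype(np.uint8),0,1)[0],key=cv2.contourArea)
    (c,ax,a)=cv2.fitEllipse(cont); print(n,'cap disc c',c,ax,pix2world(n,[c],z=.038))
    hi=C&(P[...,2]>.062)&(P[...,2]<.085); Q=P[hi];print(' bar hi',hi.sum(),np.nanmedian(Q[:,2]),np.nanmean(Q,0))
    v,u=np.nonzero(blk); 
    X=pix2world(n,np.c_[u,v],z=.074)[:,:2]; w,vec=np.linalg.eigh(np.cov(X.T)); print(' blk',len(u),X.mean(0),'yaw',np.degrees(np.arctan2(vec[1,1],vec[0,1])),np.sqrt(w*12))
    v,u=np.nonzero(C&yel); print(' cap yel',pix2world(n,np.c_[u,v],z=.04)[:,:2].round(4).tolist())
    # neck
    v,u=np.nonzero(N&yel&(H>20)); print(' neck yel',[(a,b,*np.round(x,4)) for a,b,x in zip(u,v,pix2world(n,np.c_[u,v],z=.145)[:,:2])])
    o=N&(H>=5)&(H<=18)&(S>150)&(V>110);v,u=np.nonzero(o);print(' orange',pix2world(n,np.c_[u,v],z=.14)[:,:2].mean(0),P[o][:,2])
    rim=N&(P[...,2]>.136)&(P[...,2]<.152); Q=P[rim]; print(' rim',rim.sum(),np.median(Q[:,2]),Q.mean(0))
    f=lambda x:np.clip(np.hypot(Q[:,0]-x[0],Q[:,1]-x[1]),0,1)
    r=least_squares(lambda x:np.maximum(f(x)-.034,0)+np.maximum(.0215-f(x),0),Q[:,:2].mean(0)); print(' rimfit',r.x,r.cost)
    # deck
    dk=(P[...,2]>.10)&(P[...,2]<.15)&(P[...,1]>-.02)&(P[...,0]>.4); dk=cv2.morphologyEx(dk.astype(np.uint8),cv2.MORPH_OPEN,np.ones((5,5)))
    k,l,st,_=cv2.connectedComponentsWithStats(dk); i=1+np.argmax(st[1:,4]); print(' deck',cv2.minAreaRect(P[l==i][:,:2].astype(np.float32)))
    b=box[1]; a=cv2.resize(p[b[1]-3:b[3]+3,b[0]-3:b[2]+3,::-1],(400,400),interpolation=cv2.INTER_CUBIC); b=box[0]; a2=cv2.resize(p[b[1]-3:b[3]+3,b[0]-3:b[2]+3,::-1],(400,400),interpolation=cv2.INTER_CUBIC); cv2.imwrite(f'{n}_c.png',np.hstack([a,a2]))
cv2.imwrite('pics/crops.png',cv2.resize(np.vstack([cv2.imread('top_c.png'),cv2.imread('scene_c.png')]),(600,600)))
```

```text
top cap disc c (324.9114990234375, 168.1059112548828) (19.568103790283203, 21.875530242919922) [[ 0.57579887 -0.21412264  0.038     ]]
 bar hi 99 0.07428552612765167 [ 0.57694962 -0.21238385  0.07374474]
 blk 73 [ 0.57534299 -0.21077371] yaw 78.76982163428394 [0.01203361 0.04865705]
 cap yel [[0.6083, -0.2029], [0.608, -0.2263], [0.605, -0.2321], [0.5931, -0.2436], [0.588, -0.1849], [0.5851, -0.182], [0.5851, -0.1849], [0.585, -0.1878], [0.585, -0.1907], [0.5822, -0.1819], [0.5821, -0.1848], [0.5821, -0.1878], [0.5792, -0.1819], [0.5792, -0.1848], [0.5792, -0.1877], [0.5667, -0.2431], [0.5638, -0.243], [0.5609, -0.2429], [0.5558, -0.1873], [0.5551, -0.2399], [0.5528, -0.1902], [0.5522, -0.2369], [0.5498, -0.193], [0.5493, -0.2339], [0.5468, -0.1988], [0.5465, -0.228], [0.5439, -0.2046], [0.5438, -0.2075], [0.5437, -0.2192], [0.5436, -0.2221]]
 neck yel [(np.int64(216), np.int64(162), np.float64(0.5845), np.float64(0.0949)), (np.int64(215), np.int64(163), np.float64(0.5818), np.float64(0.0975)), (np.int64(216), np.int64(163), np.float64(0.5818), np.float64(0.0949)), (np.int64(217), np
[... 1842 characters left out ...]
9), np.int64(214), np.float64(0.5812), np.float64(0.0943)), (np.int64(280), np.int64(214), np.float64(0.5798), np.float64(0.0969)), (np.int64(278), np.int64(215), np.float64(0.5857), np.float64(0.0933)), (np.int64(279), np.int64(215), np.float64(0.5842), np.float64(0.0959)), (np.int64(280), np.int64(215), np.float64(0.5828), np.float64(0.0985))]
 orange [0.58436078 0.06145688] [0.13181324 0.13676702 0.13261718 0.13445256 0.13521658 0.13604614
 0.13297221 0.13099513]
 rim 237 0.1424552361334567 [0.55536362 0.09054208 0.14224352]
 rimfit [0.55324374 0.08769041] 0.0003139202808226678
 deck ((0.6729963421821594, 0.19966918230056763), (0.36134836077690125, 0.32197102904319763), 84.80850219726562)
```

View pics/crops.png

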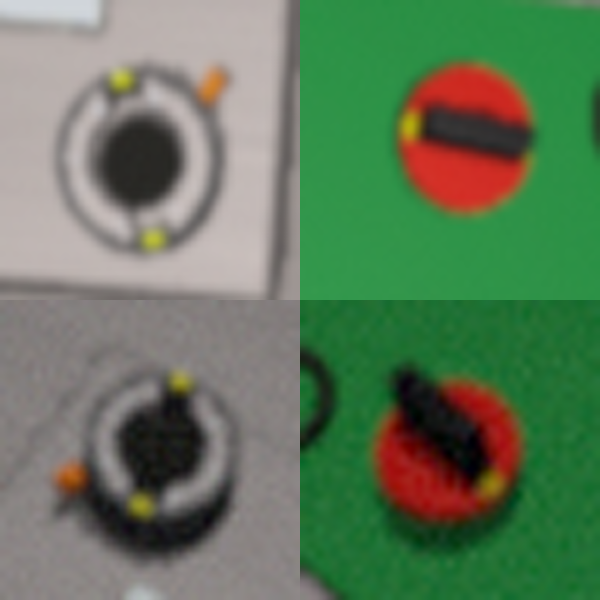

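The crops confirm two neck marks, giving a slot axis at about 11.8° world and a neck centre near (0.552, 0.0887). The cap is at about (0.577, -0.2135) with its bar at about 79°. I'll move above the cap now.

Request:
drive_tool:
  motion:
    - [0,[0.495,-0.259,0],[0,0,-1.096]]
    - [0,[0.495,-0.259,0],[0,0,-1.096]]
    - [0,[0.495,-0.259,0],[0,0,-1.096]]
    - [0,[0.495,-0.259,0],[0,0,-1.096]]
    - [0,[0.495,-0.259,0],[0,0,-1.096]]
    - [0,[0.495,-0.259,0],[0,0,-1.096]]
    - [0,[0.495,-0.259,0],[0,0,-1.096]]
    - [0,[0.495,-0.259,0],[0,0,-1.096]]
    - [0,[0.495,-0.259,0],[0,0,-1.096]]
    - [0,[0.495,-0.259,0],[0,0,-1.096]]
  squeeze: 60

```text
time: 1.43
ee_pos: [0.4761, -0.3103, 0.2316]
tool_rot: [[0.185, 0.983, 0.0], [0.983, -0.185, -0.0], [-0.0, 0.001, -1.0]]
force: [1.1, -0.1, -0.7]
finger_gap: 0.0425
grip_force: 0.0
```

Request:
drive_tool:
  motion:
    - [0,[0,0,0],[0,0,0]]
    - [0,[0,0,0],[0,0,0]]
    - [0,[0,0,0],[0,0,0]]

```text
time: 1.68
ee_pos: [0.4747, -0.312, 0.2312]
tool_rot: [[0.191, 0.982, -0.001], [0.982, -0.191, -0.0], [-0.001, -0.001, -1.0]]
force: [-0.3, -0.9, -0.3]
finger_gap: 0.0428
grip_force: 0.0
```

Request:
drive_tool:
  motion:
    - [0,[0.1163,0.0817,0.0],[0,0,0]]
    - [0,[0.1163,0.0817,0.0],[0,0,0]]
    - [0,[0.1163,0.0817,0.03],[0,0,0]]
    - [0,[0.1163,0.0817,0.08],[0,0,0]]
    - [0,[0.1163,0.0817,0.11],[0,0,0]]
    - [0,[0.1163,0.0817,0.12],[0,0,0]]
    - [0,[0.1163,0.0817,0.12],[0,0,0]]
    - [0,[0.1163,0.0817,0.12],[0,0,0]]

```text
time: 2.35
ee_pos: [0.5761, -0.2149, 0.1107]
tool_rot: [[0.193, 0.981, -0.003], [0.981, -0.193, -0.0], [-0.001, -0.003, -1.0]]
force: [1.4, 0.1, 1.4]
finger_gap: 0.0427
grip_force: 0.0
```

Run:
```python
from h import *
s=env.state();print(s['ee_pos'],s['force'])
ims=[]
for n,b in(('top',(295,140,355,200)),('scene',(172,160,232,220))):
    p,d=env.read_camera(n); ims.append(cv2.resize(p[b[1]:b[3],b[0]:b[2],::-1],(400,400),interpolation=cv2.INTER_CUBIC))
cv2.imwrite('pics/pre.png',np.hstack(ims))
```

```text
[ 0.57605535 -0.21485125  0.11073329] [1.35615045 0.05519268 1.41513936]
```

View pics/pre.png

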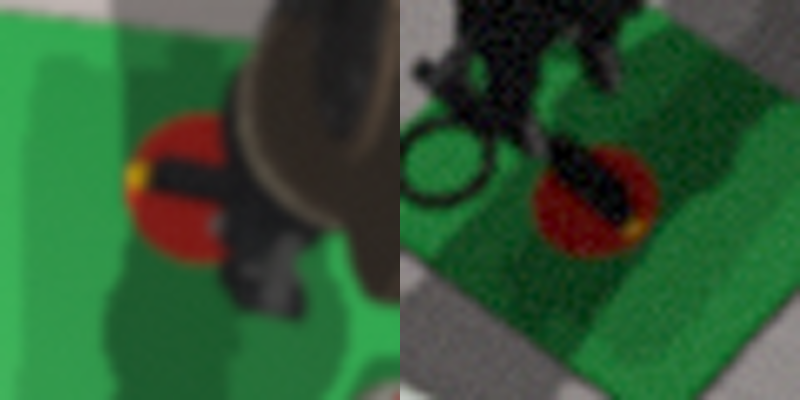

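The fingers straddle the bar in both views, with the bar at about (185,180) in the left crop. I'll descend and grip.

Request:
drive_tool:
  motion:
    - [0,[0.0015,0,0.025],[0,0,0]]
    - [0,[0.0015,0,0.045],[0,0,0]]
    - [0,[0.0015,0,0.06],[0,0,0]]
    - [0,[0.0015,0,0.065],[0,0,0]]
    - [0,[0.0015,0,0.065],[0,0,0]]
    - [0,[0.0015,0,0.065],[0,0,0]]
    - [1,[0.0015,0,0.065],[0,0,0]]
    - [1,[0.0015,0,0.065],[0,0,0]]
    - [1,[0.0015,0,0.065],[0,0,0]]
    - [1,[0.0015,0,0.065],[0,0,0]]
  squeeze: 60

```text
time: 3.28
ee_pos: [0.5784, -0.2119, 0.0475]
tool_rot: [[0.191, 0.982, 0.002], [0.982, -0.191, -0.001], [-0.0, 0.002, -1.0]]
force: [-2.5, 0.6, 7.3]
finger_gap: 0.0131
grip_force: 62.6
```

Request:
drive_tool:
  motion:
    - [1,[0,0,0],[0,0,0]]
    - [1,[0,0,0],[0,0,0]]
    - [1,[0,0,0],[0,0,0]]

```text
time: 3.53
ee_pos: [0.5784, -0.2119, 0.0475]
tool_rot: [[0.191, 0.982, 0.002], [0.982, -0.191, -0.001], [-0.0, 0.002, -1.0]]
force: [-0.9, -0.4, 7.2]
finger_gap: 0.0127
grip_force: 62.6
```

Request:
drive_tool:
  motion:
    - [1,[0,0,-0.02],[0,0,0]]
    - [1,[0,0,-0.05],[0,0,0]]
    - [1,[0,0,-0.09],[0,0,0]]
    - [1,[0,0,-0.13],[0,0,0]]
    - [1,[0,0,-0.155],[0,0,0]]
    - [1,[0,0,-0.16],[0,0,0]]
    - [1,[0,0,-0.16],[0,0,0]]
    - [1,[0,0,-0.16],[0,0,0]]
    - [1,[0,0,-0.16],[0,0,0]]

```text
time: 4.28
ee_pos: [0.5765, -0.2115, 0.2044]
tool_rot: [[0.191, 0.982, -0.003], [0.982, -0.191, 0.001], [0.0, -0.003, -1.0]]
force: [0.2, -0.6, -2.5]
finger_gap: 0.0128
grip_force: 61.5
```

Request:
drive_tool:
  motion:
    - [1,[0.03,-0.01,0],[0,0,-0.12]]
    - [1,[0.06,-0.02,0],[0,0,-0.24]]
    - [1,[0.09,-0.03,0],[0,0,-0.36]]
    - [1,[0.12,-0.035,0],[0,0,-0.48]]
    - [1,[0.15,-0.045,0],[0,0,-0.6]]
    - [1,[0.18,-0.055,0],[0,0,-0.72]]
    - [1,[0.2,-0.06,0],[0,0,-0.84]]
    - [1,[0.21,-0.06,0],[0,0,-0.96]]
    - [1,[0.21,-0.06,0],[0,0,-1.0]]
    - [1,[0.21,-0.06,0],[0,0,-1.0]]

```text
time: 5.12
ee_pos: [0.5579, 0.0068, 0.2046]
tool_rot: [[-0.726, 0.688, -0.003], [0.688, 0.726, 0.001], [0.003, -0.002, -1.0]]
force: [-0.1, -0.9, -1.5]
finger_gap: 0.0131
grip_force: 61.4
```

Request:
drive_tool:
  motion:
    - [1,[0,0,0],[0,0,0]]
    - [1,[0,0,0],[0,0,0]]

```text
time: 5.28
ee_pos: [0.5584, 0.0051, 0.2053]
tool_rot: [[-0.721, 0.693, -0.002], [0.693, 0.721, -0.0], [0.001, -0.001, -1.0]]
force: [-0.1, -0.1, -1.7]
finger_gap: 0.0131
grip_force: 61.4
```

Request:
drive_tool:
  motion:
    - [1,[0.01,0.01,0],[0,0,-0.12]]
    - [1,[0.025,0.02,0],[0,0,-0.24]]
    - [1,[0.04,0.035,0],[0,0,-0.36]]
    - [1,[0.05,0.045,0],[0,0,-0.48]]
    - [1,[0.06,0.055,0],[0,0,-0.6]]
    - [1,[0.0625,0.0558,0],[0,0,-0.72]]
    - [1,[0.0625,0.0558,0],[0,0,-0.84]]
    - [1,[0.0625,0.0558,0],[0,0,-0.96]]
    - [1,[0.0625,0.0558,0],[0,0,-0.972]]
    - [1,[0.0625,0.0558,0],[0,0,-0.972]]

```text
time: 6.12
ee_pos: [0.5522, 0.0888, 0.2058]
tool_rot: [[-0.979, -0.203, -0.001], [-0.203, 0.979, -0.0], [0.001, 0.0, -1.0]]
force: [0.4, 0.3, -2.1]
finger_gap: 0.0132
grip_force: 61.4
```

Request:
drive_tool:
  motion:
    - [1,[0,0,0],[0,0,0]]
    - [1,[0,0,0],[0,0,0]]

```text
time: 6.28
ee_pos: [0.5523, 0.0891, 0.2062]
tool_rot: [[-0.979, -0.204, -0.0], [-0.204, 0.979, -0.0], [0.0, -0.0, -1.0]]
force: [-0.2, -0.9, -2.0]
finger_gap: 0.0127
grip_force: 61.4
```

Run:
```python
from h import *
s=env.state();print(s['ee_pos'],s['tool_rot'][:,0],s['force'],s['qpos'])
ims=[];c=s['ee_pos']
for n in('top','scene'):
    p,d=env.read_camera(n); np.savez(n+'2.npz',p=p,d=d)
    u,v=map(int,proj(n,[c-[0,0,.02]])[0]); b=(u-30,v-30,u+30,v+30); print(n,b)
    ims.append(cv2.resize(p[b[1]:b[3],b[0]:b[2],::-1],(400,400),interpolation=cv2.INTER_CUBIC))
cv2.imwrite('pics/above.png',np.hstack(ims))
```

```text
[0.55229245 0.08911853 0.20622087] [-9.78983563e-01 -2.03939128e-01  1.26233090e-04] [-0.16169261 -0.86462027 -1.97370968] [ 21.25765353  28.86903737 -51.32430485  98.35662575  24.62783471
  64.81186903  64.40989234]
top (187, 142, 247, 202)
scene (252, 168, 312, 228)
```

View pics/above.png

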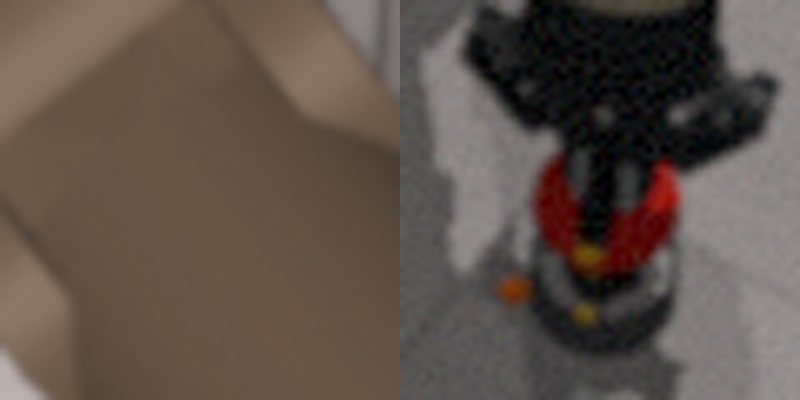

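The scene crop shows the cap hanging above the neck, its yellow mark at (588,258) over the rim mark at (585,313). I'll measure the cap's offset by fitting silhouettes in the same camera.

```bash
cat > fit.py <<'E'
from h import *
from scipy.optimize import least_squares
th=np.linspace(0,2*np.pi,73)
def hull(n,x,y,r,z0,z1):
    X=np.vstack([np.c_[x+r*np.cos(th),y+r*np.sin(th),np.full(73,z)] for z in(z0,z1)])
    return cv2.convexHull(proj(n,X).astype(np.float32))
def fit(n,mask,x0,r,z0,z1,sel):
    m=cv2.GaussianBlur(cv2.resize(mask.astype(np.float32),None,fx=4,fy=4,interpolation=cv2.INTER_LINEAR),(5,5),0)>.5
    c=max(cv2.findContours(m.astype(np.uint8),0,1)[0],key=cv2.contourArea).reshape(-1,2)
    c=(c+.5)/4-.5; c=c[sel(c)]
    f=lambda p:[cv2.pointPolygonTest(hull(n,p[0],p[1],r,z0,z1),(float(a),float(b)),True) for a,b in c]
    r_=least_squares(f,x0,loss='soft_l1',f_scale=.3,diff_step=1e-3); return r_.x,np.abs(f(r_.x)).mean(),len(c)
E
python3 - <<'E'
from fit import *
s=np.load('scene2.npz');p=s['p'];hsv=cv2.cvtColor(p,cv2.COLOR_RGB2HSV).astype(int);H,S,V=hsv[...,0],hsv[...,1],hsv[...,2]
box=np.zeros(H.shape,bool);box[185:212,268:298]=1
m=box&((H<8)|(H>170)|((H>15)&(H<35)))&(S>110)&(V>50)
v,u=np.nonzero(m);print('red rows',v.min(),v.max(),u.min(),u.max())
for cut in(196,199):
    print(fit('scene',m,[.552,.089],.033,.1907,.1987,lambda c:c[:,1]>cut))
# same method for the cap on the board, first picture
p=np.load('scene.npz')['p'];hsv=cv2.cvtColor(p,cv2.COLOR_RGB2HSV).astype(int);H,S,V=hsv[...,0],hsv[...,1],hsv[...,2]
box=np.zeros(H.shape,bool);box[175:206,185:218]=1
m=box&((H<8)|(H>170)|((H>15)&(H<32)))&(S>110)&(V>50)
m=cv2.morphologyEx(m.astype(np.uint8),cv2.MORPH_CLOSE,np.ones((9,9)))
print('board scene',fit('scene',m,[.577,-.213],.033,.032,.040,lambda c:c[:,0]>-1))
p=np.load('top.npz')['p'];hsv=cv2.cvtColor(p,cv2.COLOR_RGB2HSV).astype(int);H,S,V=hsv[...,0],hsv[...,1],hsv[...,2]
box=np.zeros(H.shape,bool);box[150:190,300:345]=1
m=box&((H<10)|(H>170)|((H>15)&(H<32)))&(S>110)&(V>80)
m=cv2.morphologyEx(m.astype(np.uint8),cv2.MORPH_CLOSE,np.ones((9,9)))
print('board top',fit('top',m,[.577,-.213],.033,.032,.040,lambda c:c[:,0]<332))
# neck bore dark/rim : dark outline of the neck in 'top'
p=np.load('top.npz')['p'];g=cv2.cvtColor(p,cv2.COLOR_RGB2GRAY)
for t in(40,50,60,70):
    b=np.zeros(g.shape,bool);b[160:188,206:234]=1
    k,l,st,ce=cv2.connectedComponentsWithStats((b&(g<t)).astype(np.uint8));i=l[174,219]; print('bore',t,st[i],pix2world('top',[ce[i]],z=.138))
E
```

```text
red rows 192 208 272 293Traceback (most recent call last):
  File "<stdin>", line 7, in <module>
  File "fit.py", line 12, in fit
    r_=least_squares(f,x0,loss='soft_l1',f_scale=.3,diff_step=1e-3); return r_.x,np.abs(f(r_.x)).mean(),len(c)
    return func(*args, **kwargs)
    result = trf(vector_fun.fun, vector_fun.jac, x0, f0, J0, lb, ub, ftol, xtol,
                 gtol, max_nfev, x_scale, loss_function, tr_solver,
                 tr_options.copy(), verbose, callback=callback_wrapped)
    return trf_no_bounds(
        fun, jac, x0, f0, J0, ftol, xtol, gtol, max_nfev, x_scale,
        loss_function, tr_solver, tr_options, verbose, callback=callback)
    J = jac(x)
    self._update_jac()
    ~~~~~~~~~~~~~~~~^^
    self.J = self.jac_wrapped(xp_copy(self.x), f0=self.f)
             ~~~~~~~~~~~~~~~~^^^^^^^^^^^^^^^^^^^^^^^^^^^^
    J, dct = approx_derivative(
             ~~~~~~~~~~~~~~~~~^
        self.fun,
        ^^^^^^^^^
    ...<2 lines>...
        **self.finite_diff_options,
        ^^^^^^^^^^^^^^^^^^^^^^^^^^^
    )
    ^
    J, _nfev = _dense_difference(fun_wrapped, x0, f0, h,

[... 571 characters left out ...]
  ~~~~~~^^^^^^^^^^^^^^^^^^^^^^^^^^^^^^
  File "fit.py", line 11, in <lambda>
    f=lambda p:[cv2.pointPolygonTest(hull(n,p[0],p[1],r,z0,z1),(float(a),float(b)),True) for a,b in c]
                                     ~~~~^^^^^^^^^^^^^^^^^^^^^
  File "fit.py", line 6, in hull
    return cv2.convexHull(proj(n,X).astype(np.float32))
                          ~~~~^^^^^
  File "h.py", line 15, in proj
    K,D,R,t=cam(n); return cv2.projectPoints(np.asarray(X,float).reshape(-1,1,3),cv2.Rodrigues(R)[0],t,K,D)[0].reshape(-1,2)
            ~~~^^^
  File "h.py", line 4, in cam
    i=env.camera_info(n); R=cv2.Rodrigues(np.array(i['rvec'],float))[0]
ValueError: time passes only in moves, steps and waits
```

```bash
sed -i 's/^import numpy as np, cv2/import numpy as np, cv2, functools/; s/^def cam/@functools.lru_cache\ndef cam/' h.py
cat > m.py <<'E'
from fit import *
s=np.load('scene2.npz');p=s['p'];hsv=cv2.cvtColor(p,cv2.COLOR_RGB2HSV).astype(int);H,S,V=hsv[...,0],hsv[...,1],hsv[...,2]
box=np.zeros(H.shape,bool);box[185:212,268:298]=1
m=box&((H<8)|(H>170)|((H>15)&(H<35)))&(S>110)&(V>50)
for cut in(196,199):
    print(fit('scene',m,[.552,.089],.033,.1907,.1987,lambda c:c[:,1]>cut))
p=np.load('scene.npz')['p'];hsv=cv2.cvtColor(p,cv2.COLOR_RGB2HSV).astype(int);H,S,V=hsv[...,0],hsv[...,1],hsv[...,2]
box=np.zeros(H.shape,bool);box[175:206,185:218]=1
m=box&((H<8)|(H>170)|((H>15)&(H<32)))&(S>110)&(V>50)
m=cv2.morphologyEx(m.astype(np.uint8),cv2.MORPH_CLOSE,np.ones((9,9)))
print('board scene',fit('scene',m,[.577,-.213],.033,.032,.040,lambda c:c[:,0]>-1))
p=np.load('top.npz')['p'];hsv=cv2.cvtColor(p,cv2.COLOR_RGB2HSV).astype(int);H,S,V=hsv[...,0],hsv[...,1],hsv[...,2]
box=np.zeros(H.shape,bool);box[150:190,300:345]=1
m=box&((H<10)|(H>170)|((H>15)&(H<32)))&(S>110)&(V>80)
m=cv2.morphologyEx(m.astype(np.uint8),cv2.MORPH_CLOSE,np.ones((9,9)))
print('board top',fit('top',m,[.577,-.213],.033,.032,.040,lambda c:c[:,0]<332))
for n,(u0,v0) in(('top',(219,174)),('scene',(282,206))):
  g=cv2.cvtColor(np.load(n+'.npz')['p'],cv2.COLOR_RGB2GRAY)
  for t in(40,55,70):
    b=np.zeros(g.shape,bool);b[v0-14:v0+14,u0-14:u0+14]=1
    k,l,st,ce=cv2.connectedComponentsWithStats((b&(g<t)).astype(np.uint8));i=l[v0,u0]; print('bore',n,t,st[i],pix2world(n,[ce[i]],z=.140)[0])
E
python3 m.py
```

```text
(array([0.55264668, 0.08582091]), np.float64(2.383023739291037), 142)
(array([0.55116907, 0.0867896 ]), np.float64(1.8392394019994105), 108)
board scene (array([ 0.57731956, -0.21176243]), np.float64(0.7233664502517729), 245)
board top (array([ 0.57675233, -0.21414352]), np.float64(0.2603914558127736), 211)
bore top 40 [     0      0    512    384 196600] [ 0.50565051 -0.00804131  0.14      ]
bore top 55 [214 170  11  11  96] [0.55084166 0.08786378 0.14      ]
bore top 70 [213 169  13  12 115] [0.55134646 0.08807347 0.14      ]
bore scene 40 [277 200  11  13  97] [0.55071275 0.0892928  0.14      ]
bore scene 55 [277 199  12  14 113] [0.54965729 0.08885024 0.14      ]
bore scene 70 [276 199  13  15 127] [0.55034092 0.08934645 0.14      ]
```

Request:
drive_tool:
  motion:
    - [1,[0.002,-0.0005,0.01],[0,0,0]]
    - [1,[0.002,-0.0005,0.02],[0,0,0]]
    - [1,[0.002,-0.0005,0.026],[0,0,0]]
    - [1,[0.002,-0.0005,0.028],[0,0,0]]
    - [1,[0.002,-0.0005,0.03],[0,0,0]]
    - [1,[0.002,-0.0005,0.03],[0,0,0]]
    - [1,[0.002,-0.0005,0.03],[0,0,0]]

```text
time: 6.97
ee_pos: [0.5505, 0.0887, 0.1764]
tool_rot: [[-0.978, -0.208, 0.0], [-0.208, 0.978, 0.0], [-0.0, 0.0, -1.0]]
force: [0.5, -0.7, -1.8]
finger_gap: 0.0126
grip_force: 61.4
```

Request:
drive_tool:
  motion:
    - [1,[0,0,0.001],[0,0,0]]
    - [1,[0,0,0.002],[0,0,0]]
    - [1,[0,0,0.002],[0,0,0]]

```text
time: 7.22
ee_pos: [0.5505, 0.0885, 0.1743]
tool_rot: [[-0.978, -0.208, 0.0], [-0.208, 0.978, -0.0], [-0.0, -0.0, -1.0]]
force: [-0.5, -0.5, -1.5]
finger_gap: 0.013
grip_force: 61.4
```

Request:
drive_tool:
  motion:
    - [1,[0,0,0.001],[0,0,0]]
    - [1,[0,0,0.002],[0,0,0]]
    - [1,[0,0,0.002],[0,0,0]]

```text
time: 7.47
ee_pos: [0.5504, 0.0885, 0.1721]
tool_rot: [[-0.978, -0.208, -0.0], [-0.208, 0.978, -0.0], [0.0, -0.0, -1.0]]
force: [0.1, -0.2, -1.3]
finger_gap: 0.0126
grip_force: 61.4
```

Request:
drive_tool:
  motion:
    - [1,[0,0,0.001],[0,0,0]]
    - [1,[0,0,0.002],[0,0,0]]
    - [1,[0,0,0.002],[0,0,0]]

```text
time: 7.72
ee_pos: [0.5503, 0.0885, 0.1701]
tool_rot: [[-0.978, -0.208, -0.0], [-0.208, 0.978, -0.0], [0.0, -0.0, -1.0]]
force: [-0.1, 0.8, -1.8]
finger_gap: 0.013
grip_force: 61.4
```

Request:
drive_tool:
  motion:
    - [1,[0,0,0.001],[0,0,0]]
    - [1,[0,0,0.002],[0,0,0]]
    - [1,[0,0,0.002],[0,0,0]]

```text
time: 7.97
ee_pos: [0.5505, 0.0886, 0.1684]
tool_rot: [[-0.978, -0.208, 0.0], [-0.208, 0.978, -0.0], [-0.0, -0.0, -1.0]]
force: [-1.3, -1.6, 2.1]
finger_gap: 0.0128
grip_force: 61.9
```

Request:
drive_tool:
  motion:
    - [1,[0,0,0.001],[0,0,0]]
    - [1,[0,0,0.002],[0,0,0]]
    - [1,[0,0,0.002],[0,0,0]]

```text
time: 8.22
ee_pos: [0.5505, 0.0886, 0.1664]
tool_rot: [[-0.978, -0.208, 0.0], [-0.208, 0.978, 0.0], [-0.0, -0.0, -1.0]]
force: [-1.3, -0.1, 3.2]
finger_gap: 0.0133
grip_force: 62.1
```

Request:
drive_tool:
  motion:
    - [1,[0,0,0.001],[0,0,0]]
    - [1,[0,0,0.002],[0,0,0]]
    - [1,[0,0,0.003],[0,0,0]]
    - [1,[0,0,0.004],[0,0,0]]
    - [1,[0,0,0.004],[0,0,0]]

```text
time: 8.63
ee_pos: [0.5505, 0.0886, 0.1624]
tool_rot: [[-0.978, -0.208, 0.0], [-0.208, 0.978, 0.0], [-0.0, -0.0, -1.0]]
force: [-1.7, -1.4, 6.7]
finger_gap: 0.0126
grip_force: 62.5
```

Request:
drive_tool:
  motion:
    - [1,[0,0,0.001],[0,0,0]]
    - [1,[0,0,0.002],[0,0,0]]
    - [1,[0,0,0.0023],[0,0,0]]
    - [1,[0,0,0.0023],[0,0,0]]

```text
time: 8.97
ee_pos: [0.5506, 0.0886, 0.1603]
tool_rot: [[-0.978, -0.208, 0.0], [-0.208, 0.978, -0.0], [-0.0, -0.0, -1.0]]
force: [-2.0, -0.6, 8.8]
finger_gap: 0.0128
grip_force: 62.7
```

Request:
drive_tool:
  motion:
    - [1,[0,0,0],[0,0,0.05]]
    - [1,[0,0,0],[0,0,0.1]]
    - [1,[0,0,0],[0,0,0.15]]
    - [1,[0,0,0],[0,0,0.2]]
    - [1,[0,0,0],[0,0,0.25]]
    - [1,[0,0,0],[0,0,0.3]]
    - [1,[0,0,0],[0,0,0.3]]

```text
time: 9.55
ee_pos: [0.5513, 0.0892, 0.1608]
tool_rot: [[-0.996, 0.094, 0.002], [0.094, 0.996, 0.001], [-0.002, 0.001, -1.0]]
force: [-0.9, -0.5, 8.2]
finger_gap: 0.0129
grip_force: 62.8
```

```bash
python3 -c "
from h import *
s=env.state();print(s['wrist_torque'],s['force'])"
```

```text
[ 0.11305741  0.14558504 -0.01003419] [-0.90242869 -0.5391797   8.19532034]
```

Turning freely. Continuing.

Request:
drive_tool:
  motion:
    - [1,[0,0,0],[0,0,0.06]]
    - [1,[0,0,0],[0,0,0.12]]
    - [1,[0,0,0],[0,0,0.18]]
    - [1,[0,0,0],[0,0,0.24]]
    - [1,[0,0,0],[0,0,0.3]]
    - [1,[0,0,0],[0,0,0.36]]
    - [1,[0,0,0],[0,0,0.4]]
    - [1,[0,0,0],[0,0,0.4]]

```text
time: 10.22
ee_pos: [0.5513, 0.0897, 0.1608]
tool_rot: [[-0.881, 0.473, 0.002], [0.473, 0.881, 0.001], [-0.002, 0.002, -1.0]]
force: [-0.7, 2.0, 7.3]
finger_gap: 0.0128
grip_force: 62.7
```

Request:
drive_tool:
  motion:
    - [1,[0,0,0],[0,0,0.04]]
    - [1,[0,0,0],[0,0,0.08]]
    - [1,[0,0,0],[0,0,0.12]]
    - [1,[0,0,0],[0,0,0.16]]
    - [1,[0,0,0],[0,0,0.2]]
    - [1,[0,0,0],[0,0,0.2]]
    - [1,[0,0,0],[0,0,0.2]]

```text
time: 10.8
ee_pos: [0.5515, 0.0896, 0.1609]
tool_rot: [[-0.771, 0.637, 0.003], [0.637, 0.771, 0.001], [-0.001, 0.003, -1.0]]
force: [0.4, 0.7, 7.6]
finger_gap: 0.0127
grip_force: 62.7
```

```bash
python3 -c "
from h import *
s=env.state();print(s['wrist_torque'],s['force'])"
```

```text
[ 0.32674173 -0.02614244 -0.06559163] [0.44592284 0.73437143 7.57105308]
```

Request:
drive_tool:
  motion:
    - [1,[0,0,0],[0,0,0.03]]
    - [1,[0,0,0],[0,0,0.06]]
    - [1,[0,0,0],[0,0,0.09]]
    - [1,[0,0,0],[0,0,0.09]]
    - [1,[0,0,0],[0,0,0.09]]

```text
time: 11.22
ee_pos: [0.5516, 0.0897, 0.1609]
tool_rot: [[-0.711, 0.704, 0.003], [0.704, 0.711, 0.001], [-0.001, 0.003, -1.0]]
force: [-0.4, 1.9, 7.1]
finger_gap: 0.0131
grip_force: 62.7
```

```bash
python3 -c "
from h import *
s=env.state();print(s['wrist_torque'],s['force'],np.degrees(np.arctan2(*s['tool_rot'][1::-1,0])))"
```

```text
[ 0.39488846 -0.18816782 -0.01871893] [-0.40173816  1.88831627  7.0514516 ] 135.28328146470201
```

Request:
drive_tool:
  motion:
    - [1,[0,0,0],[0,0,0.02]]
    - [1,[0,0,0],[0,0,0.04]]
    - [1,[0,0,0],[0,0,0.04]]
    - [1,[0,0,0],[0,0,0.04]]

```text
time: 11.55
ee_pos: [0.5519, 0.0901, 0.1609]
tool_rot: [[-0.682, 0.731, 0.004], [0.731, 0.682, 0.002], [-0.001, 0.004, -1.0]]
force: [1.2, 2.5, 6.5]
finger_gap: 0.0124
grip_force: 62.5
```

```bash
python3 -c "
from h import *
s=env.state();print(s['wrist_torque'],s['force'],np.degrees(np.arctan2(*s['tool_rot'][1::-1,0])))"
```

```text
[ 0.59728508 -0.34736233  0.11408068] [1.17362771 2.53961676 6.51090384] 133.02292968448523
```

Request:
drive_tool:
  motion:
    - [1,[0,0,0],[0,0,0.02]]
    - [1,[0,0,0],[0,0,0.04]]
    - [1,[0,0,0],[0,0,0.04]]
    - [1,[0,0,0],[0,0,0.04]]

```text
time: 11.88
ee_pos: [0.5523, 0.0907, 0.161]
tool_rot: [[-0.653, 0.757, 0.004], [0.757, 0.653, 0.003], [-0.001, 0.005, -1.0]]
force: [3.7, 4.7, 4.8]
finger_gap: 0.0129
grip_force: 62.3
```

```bash
python3 -c "
from h import *
s=env.state();print(s['wrist_torque'],s['force'],np.degrees(np.arctan2(*s['tool_rot'][1::-1,0])))"
```

```text
[ 0.99087441 -0.82328322  0.3308105 ] [3.68918845 4.69484312 4.75961428] 130.758312237094
```

Request:
drive_tool:
  motion:
    - [1,[0,0,-0.0005],[0,0,0]]
    - [1,[0,0,-0.001],[0,0,0]]
    - [1,[0,0,-0.001],[0,0,0]]

```text
time: 12.13
ee_pos: [0.5523, 0.0906, 0.1616]
tool_rot: [[-0.653, 0.757, 0.004], [0.758, 0.653, 0.003], [-0.0, 0.005, -1.0]]
force: [5.5, 4.7, 0.5]
finger_gap: 0.013
grip_force: 61.6
```

```bash
python3 -c "
from h import *
s=env.state();print(s['wrist_torque'],s['force'],np.degrees(np.arctan2(*s['tool_rot'][1::-1,0])))"
```

```text
[ 1.16712972 -1.19746772  0.33845034] [5.46658976 4.73930682 0.51662777] 130.75554064768338
```

Request:
drive_tool:
  motion:
    - [0,[0,0,0],[0,0,0]]
    - [0,[0,0,0],[0,0,0]]
    - [0,[0,0,0],[0,0,0]]
    - [0,[0,0,0],[0,0,0]]
    - [0,[0,0,-0.01],[0,0,0]]
    - [0,[0,0,-0.04],[0,0,0]]
    - [0,[0,0,-0.08],[0,0,0]]
    - [0,[0,0,-0.12],[0,0,0]]
    - [0,[0,0,-0.12],[0,0,0]]
    - [0,[0,0,-0.12],[0,0,0]]

```text
time: 12.97
ee_pos: [0.5516, 0.0892, 0.2842]
tool_rot: [[-0.652, 0.758, 0.005], [0.758, 0.652, 0.001], [-0.003, 0.005, -1.0]]
force: [0.2, -0.6, -0.8]
finger_gap: 0.0426
grip_force: 0.0
```

Request:
drive_tool:
  motion:
    - [0,[0.04,0.0,0],[0,0,0]]
    - [0,[0.08,0.0,0],[0,0,0]]
    - [0,[0.08,-0.04,0],[0,0,0]]
    - [0,[0.08,-0.08,0],[0,0,0]]
    - [0,[0.08,-0.12,0],[0,0,0]]
    - [0,[0.08,-0.16,0],[0,0,0]]
    - [0,[0.08,-0.2,0],[0,0,0]]
    - [0,[0.08,-0.2,0],[0,0,0]]
    - [0,[0.08,-0.2,0],[0,0,0]]

```text
time: 13.72
ee_pos: [0.3447, 0.0172, 0.2806]
tool_rot: [[-0.649, 0.761, -0.001], [0.761, 0.649, -0.002], [-0.001, -0.002, -1.0]]
force: [0.3, 0.6, -0.0]
finger_gap: 0.0426
grip_force: 0.0
```

Run:
```python
from h import *
s=env.state();print(s['ee_pos'],s['force'])
ims=[]
for n in('top','scene'):
    p,d=env.read_camera(n); P=cloud(n,d)
    u,v=map(int,proj(n,[[.552,.089,.15]])[0]); b=(u-25,v-25,u+25,v+25)
    Q=P[b[1]:b[3],b[0]:b[2]].reshape(-1,3);q=Q[Q[:,2]>.168];print(n,len(q),np.median(q,0)); w,e=np.linalg.eigh(np.cov(q[:,:2].T)); print('bar yaw',np.degrees(np.arctan2(e[1,1],e[0,1])),'top z',np.percentile(q[:,2],[50,90]))
    ims.append(cv2.resize(p[b[1]:b[3],b[0]:b[2],::-1],(400,400),interpolation=cv2.INTER_CUBIC))
cv2.imwrite('pics/end.png',np.hstack(ims))
```

```text
[0.34474969 0.01720759 0.28057523] [ 0.33631348  0.58285606 -0.02552315]
top 132 [0.55374416 0.08902644 0.18883704]
bar yaw 131.10463052650795 top z [0.18883704 0.19113649]
scene 124 [0.55848245 0.09034926 0.1858408 ]
bar yaw 131.21395966714854 top z [0.1858408  0.18966568]
```

View pics/end.png

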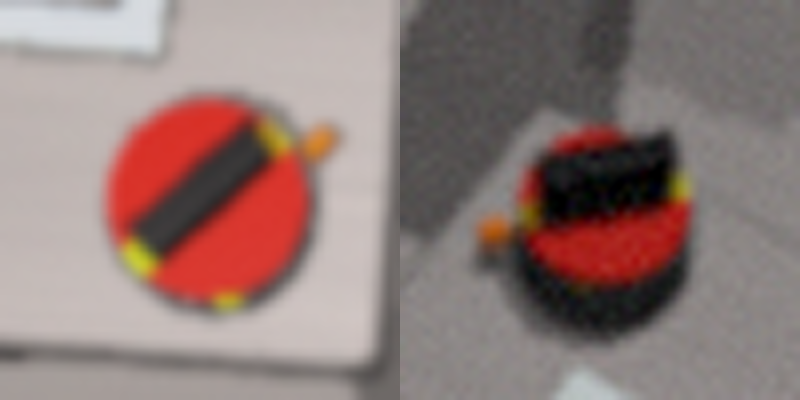

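The end pictures show the cap seated, its bar at about 131° and its top at z≈0.189, which puts the cap 17 mm below the mouth. The orange tab at (320,143) has swung about 0.2 rad clockwise, so the cap is locked at the stop and the gripper is clear.

```bash
python3 -c "
from cell import env
print(env.hand_in())"
```

```text
the job is handed in; nothing more can be done
None
```

The red cap is locked in the warmer's fill neck: pushed in through the slots, turned clockwise to the stop and let go, with the interlock tab pushed over. The job is handed in after about 14 s of robot time, though no verdict came back.

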